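# Vent the pickle jars and open their crate

## Task

Give the three pickle jars on the patio table their daily venting: with a fingertip lightly press in the red button in the middle of each jar's lid and let it come back up, the shortest jar first (it was started first), then the middle one, then the tallest. After that lightly press down the yellow catch on the front of the green crate so that its lid springs up, ready for the jars to go back into the dark. Only touch things: do not grip or lift anything, leave every jar standing upright where it is, do not disturb the white board, the spatula or the pot lid, and finish clear of everything.

Things in the scene. Friction and masses are not known exactly. Their poses are not given: they have to be found in the camera images.
- jar_short: the shortest of three loose clear glass jars (green olives inside), 92 mm across, standing upright, about 0.5 kg; flat metal lid 82 mm across with its top 105 mm above the table; the vent button stands up in the middle of it. Origin: centre of the underside, z up
- jar_mid: the middle-height jar (red tomatoes inside), 92 mm across, about 0.7 kg, otherwise as the short one; lid top 143 mm above the table. Origin: centre of the underside, z up
- jar_tall: the tallest jar (orange carrot sticks inside), 92 mm across, about 0.85 kg, otherwise as the short one; lid top 181 mm above the table. Origin: centre of the underside, z up
- vent_short_top (a point): centre of the top face of the short jar's red vent button: a round button 40 mm across that stands 12 mm above the lid, with a black collar 3 mm high and 51 mm across round its foot. It moves with the button
- vent_mid_top (a point): the same point on the middle jar's button
- vent_tall_top (a point): the same point on the tallest jar's button
- vent_short (a joint): how far the short jar's button is pressed in (m): 0 is fully up, 0.008 is the stop. Sprung, it returns by itself: 1.5 N starts it and 5.5 N takes it to the stop. Pressed in by 3 mm or more it vents
- vent_mid (a joint): the same for the middle jar's button
- vent_tall (a joint): the same for the tallest jar's button
- crate: green plastic crate with a hinged green lid, fixed to the table; outside 260 mm deep (its own x) and 360 mm wide (its own y), lid top 217 mm above the table. Its front faces its own -x, towards the robot, and carries the yellow catch in the middle of the top edge. Origin: centre of the underside, z up
- catch_pad (a point): the spot to press: centre of the top face of the catch's yellow press pad, which juts out level in front of the crate's front wall, 200 mm above the table. The pad is 46 mm deep and 56 mm wide; this point is 55 mm in front of the wall, 17 mm in front of the housing's dark cheeks and 35 mm in front of the catch's yellow upright, which stands 17 mm higher than the pad. It moves with the pad
- catch (a joint): rotation of the rocking catch (rad) about a level pivot between pad and wall, 35 mm behind the pad's centre: 0 at rest, 0.55 at the stop. Sprung, it returns by itself; pressing the pad's centre straight down takes about 3 N to start it, the hook lets go of the lid at about 0.2 (pad centre some 7 mm down, about 5 N; 11 mm down is a sure press) and the stop is about 18 mm down (9 N)
- lid_front (a point): middle of the front top edge of the crate's lid, 217 mm above the table while the lid is shut and hooked. The lid hinges on the crate's far top edge; once the catch is pressed it springs up by itself in about half a second until this point is about 289 mm above the table (its stop, 0.28 rad open), and stays there
- board: loose white plastic cutting board, 180 x 280 x 12 mm, lying flat on the table before the crate. Origin: centre of the underside. Leave alone
- spatula: loose orange spatula, 250 mm long and up to 65 mm wide, lying on the board. Origin: centre of its length, at the level of its underside. Leave alone
- pot_lid: loose aluminium pot lid, 152 mm across, lying flat with its black knob up, 42 mm high. Origin: centre of the underside. Leave alone

How it is judged:
On the way, in this order (a step that is already met when the one before it is completed fails the run):
1. the shortest jar's button is pressed in by 3 mm or more, the other two up (value of joint vent_short above 0.003 m and value of joint each of vent_mid, vent_tall below 0.0015 m), for 0.1 s.
2. then the middle jar's button is pressed in, the other two up (value of joint vent_mid above 0.003 m and value of joint each of vent_short, vent_tall below 0.0015 m), for 0.1 s.
3. then the tallest jar's button is pressed in, the other two up (value of joint vent_tall above 0.003 m and value of joint each of vent_short, vent_mid below 0.0015 m), for 0.1 s.
4. then the catch lets go and the crate's lid springs up (height (world z) of lid_front above 0.245 m), for 0.1 s.
At the end, for the whole second after the job is handed in: The crate's lid stands sprung up (front edge over 275 mm high; shut it is at 217 mm), its catch back at rest (under 0.05 rad); all vent buttons back up (under 1.5 mm in); all jars at rest, upright (within 0.1 rad), within 20 mm of where they started (height (world z) of lid_front above 0.275 m and value of joint catch below 0.05 rad and value of joint each of vent_short, vent_mid, vent_tall below 0.0015 m and distance of each of jar_short, jar_mid, jar_tall from where it was at the start of the episode below 0.02 m and angle between each of jar_short, jar_mid, jar_tall's own z axis and vertical below 0.1 rad and linear speed of each of jar_short, jar_mid, jar_tall below 0.02 m/s); the robot touches nothing.
It fails at once if a jar is pressed or gripped hard (over 20 N) (contact force between the fingers and jar_short above 20 N or contact force between the fingers and jar_mid above 20 N or contact force between the fingers and jar_tall above 20 N).
It fails at once if the crate or its catch is pressed hard (over 25 N) (contact force between the fingers and crate above 25 N).
It fails at once if a jar is lifted, carried or shoved (over 20 mm) (distance of any of jar_short, jar_mid, jar_tall from where it was at the start of the episode above 0.02 m or height (world z) of any of jar_short, jar_mid, jar_tall above 0.01 m).
It fails at once if a jar is tipped (over 0.2 rad) (angle between any of jar_short, jar_mid, jar_tall's own z axis and vertical above 0.2 rad).
It fails at once if the board, the spatula or the pot lid is moved (over 20 mm) (distance of any of board, spatula, pot_lid from where it was at the start of the episode above 0.02 m).
It also fails if it takes over 64 s, if anything falls off the work surface, if the arm or the gripper's body presses on something with over 40 N, if the wrist force passes 120 N, or if a joint passes its speed limit or range.

## Robot

A 6-joint arm with a two-finger parallel gripper is mounted at the origin on the work surface. World frame = base frame: x ahead of the robot, y to its left, z up, the work surface at z = 0. Lengths are in m, angles in rad, forces in N, time in s.
With the tool pointing down it reaches from about 0.275 to 0.75 m from the base axis. Payload 10.2 kg.
Tool frame: the origin (TCP) lies midway between the tips of the shut fingers; the grasp point (between the pads) lies 19 mm behind it (env.hold_point_z is the distance from the TCP to the grasp point, in m); x points along the fingers, z is the direction in which the jaws open and shut, and the axes are right-handed (so a half turn about x gives the same grasp; the last joint's range is limited). The gripper opens to 85 mm and grips with 20 to 120 N. Pads are 22 mm wide; open, the fingers measure 114 mm over their backs; the gripper's body (76 mm by 85 mm) begins 54 mm behind the grasp point. The pads swing forward as they close: fully open they stand 13 mm farther back than shut.
Start: joints at [-1.393, 0.313, 1.498, -0, 1.331, -0.223], TCP at [0.205, -0.483, 0.231] pointing down, gripper open.
Joint ranges: [-2.94, 2.94], [-0.97, 2.17], [0.19, 2.56], [-1.23, 4.37], [0.02, 3.11], [-2.88, 2.88]. Speed limits (rad/s): [2.39, 2.39, 3.01, 3.14, 3.14, 3.14].

## Interface

Orientations are given as a unit quaternion [x, y, z, w].
In Python, from bench import env, kinematics, monitor, eyes, job gives the robot as it stands. The module is installed in compiled form; this text tells all that it offers. Calls block until the motion is done:
- env.reach(position, orientation): joint-space move of the TCP to a pose.
- env.movel(position, velocity=0.15, frame=None, guard=None): straight line of the TCP; frame=None keeps the orientation; velocity is the mean speed in m/s. With guard (N) it stops when the force on the tool has changed by that much, and returns True; else False.
- env.set_joints(angles): joint-space move.
- env.release() and env.close_gripper(effort=None): open the fingers fully, or close them until they stop; effort is the grip in N (None keeps the last).
- env.hold(seconds).
- kinematics.ik(position, orientation): joint angles nearest the present ones, or None.
- monitor.sense(): the state.
- eyes.grab_frame(name): name is "scene" or "top"; returns a dict with "frame" (420x560x3 uint8, red, green, blue), "mtx" (3x3 intrinsics, pixels), "k1" (the pictures are not rectified: a ray, as slopes to the right and down, at radius r is drawn at 1 + k1 r^2 times it, then the intrinsics apply), "view" (4x4, takes a point from world to camera coordinates). Camera axes: x right, y down, z forward; pixel columns grow to the right and rows downward; lengths in m; the calibration is good to about 2 mm. A picture is of the moment at which its call begins. There is no depth.
A pose or a line that the arm cannot do raises env.MotionError and nothing moves.
- job.hand_in(): hands the job in, once; it reports no verdict.
The state is a dict: "clock": time; "joints": joint angles; "qvel": joint speeds; "joint_efforts": joint torques, N m; "position": TCP position; "ee_rot": TCP orientation; "contact_force": force on the tool from outside, world axes, zero at the start; "ft_torque": the same for the moment, N m; "finger_gap": opening from 0.0 (shut) to 1.0 (fully open).
Only numpy, scipy, OpenCV 4.12 (cv2) and the standard library are available. Lean on these libraries where they do the work, as an engineer would, in place of code of your own. Each camera call takes 0.05 s, during which the arm holds its last target.

## Working session

There is one attempt and no reset: what is moved stays moved. The work goes in short steps, each a Python script; the robot and the scene stay as the last script left them, time stands still between calls to the robot, and variables do not carry over. Pictures are saved under pics/ and viewed, and the job is handed in when it is done.

```bash
mkdir -p pics; python3 - <<'E'
from bench import env, kinematics, monitor, eyes, job
import cv2, numpy as np
s=monitor.sense()
print(s['clock'],s['position'],s['ee_rot'],s['contact_force'],s['finger_gap'])
for n in ('scene','top'):
    f=eyes.grab_frame(n)
    cv2.imwrite(f'pics/{n}0.png',f['frame'][...,::-1])
    np.savez(f'{n}0.npz',**f)
    print(n,f['mtx'],f['k1'],f['view'])
E
```

```text
0.0 [ 0.2047774  -0.48313138  0.23073055] [ 0.39079083  0.5898527  -0.39011937  0.58920557] [ 0.46286351 -0.69334813  0.52607277] 0.9994529530992694
scene [[400.89444255   0.         281.58306867]
 [  0.         400.89444255 212.20908264]
 [  0.           0.           1.        ]] -0.038645103007858256 [[ 0.43354354  0.90104415 -0.01262697 -0.18864599]
 [ 0.72084119 -0.3551783  -0.59517759 -0.27102571]
 [-0.54076611  0.24893336 -0.80349499  1.32690152]
 [ 0.          0.          0.          1.        ]]
top [[491.7778579    0.         288.71778117]
 [  0.         491.7778579  214.76512663]
 [  0.           0.           1.        ]] -0.06846178153220754 [[ 0.01587401 -0.99969632  0.01884891 -0.05293931]
 [-0.99851892 -0.01683079 -0.05173674  0.50582865]
 [ 0.05203827 -0.01799972 -0.99848286  1.43560467]
 [ 0.          0.          0.          1.        ]]
```

View pics/scene0.png

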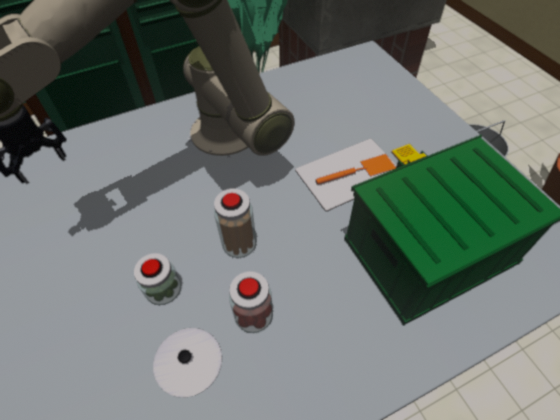

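View pics/top0.png

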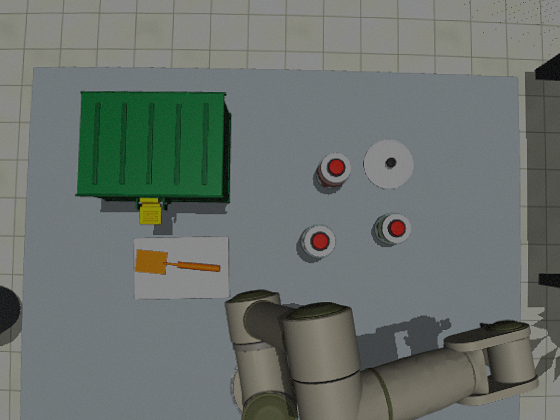

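The scene view shows the short jar's button at (151,268), the tall one's at (232,201), the middle one's at (249,288) and the catch at about (408,155). In the top view they are at (397,229), (320,241), (337,167) and (150,211). Next I'll measure them.

```bash
cat > h.py <<'E'
import numpy as np, cv2
from scipy.optimize import least_squares
def load(n): return dict(np.load(n))
def proj(f,P):
    P=np.atleast_2d(P); c=P@f['view'][:3,:3].T+f['view'][:3,3]
    s=c[:,:2]/c[:,2:]; r2=(s**2).sum(1,keepdims=True); s=s*(1+float(f['k1'])*r2)
    return s@f['mtx'][:2,:2].T+f['mtx'][:2,2]
def onplane(f,uv,z):
    return least_squares(lambda p:(proj(f,[p[0],p[1],z])[0]-uv),[0.5,0.]).x
def blobs(f,hue):
    h=cv2.cvtColor(f['frame'],cv2.COLOR_RGB2HSV); H,S,V=[h[...,i].astype(int) for i in range(3)]
    m=(((H<6)|(H>172))&(S>190)&(V>110)) if hue=='red' else ((H>22)&(H<35)&(S>170)&(V>70))
    n,l,st,c=cv2.connectedComponentsWithStats(m.astype(np.uint8))
    return [(c[i],st[i],l==i) for i in range(1,n) if st[i,4]>25]
E
python3 - <<'E'
from h import *
S,T=load('scene0.npz'),load('top0.npz')
a=np.linspace(0,2*np.pi,60)
for nm,zt,us,ut in (('short',.117,(151,268),(397,229)),('mid',.155,(249,288),(337,167)),('tall',.193,(232,201),(320,241))):
    for cn,f,u in (('S',S,us),('T',T,ut)):
        b=min(blobs(f,'red'),key=lambda b:np.hypot(*(b[0]-u)))
        def res(p):
            P=np.vstack([np.c_[p[0]+.02*np.cos(a),p[1]+.02*np.sin(a),0*a+z] for z in (zt,zt-.009)])
            h=cv2.convexHull(proj(f,P).astype(np.float32)); M=cv2.moments(h)
            return np.array([M['m10']/M['m00'],M['m01']/M['m00']]),M['m00']
        x=least_squares(lambda p:res(p)[0]-b[0],[.5,0],diff_step=1e-3).x
        print(nm,cn,b[0],b[1],'model area',res(x)[1],x)
for cn,f in(('S',S),('T',T)):
    for b in blobs(f,'yellow'):print(cn,b[0],b[1])
for n,f,(x,y,w,h) in (('s',S,(380,130,70,50)),('t',T,(120,180,60,60))):
    cv2.imwrite(f'pics/y{n}.png',cv2.resize(f['frame'][y:y+h,x:x+w,::-1],None,fx=10,fy=10,interpolation=cv2.INTER_NEAREST))
# crate lid front corners, top view
E
```

```text
short S [150.28042328 266.51322751] [142 260  17  14 189] model area 257.8488030391745 [ 0.46930616 -0.34260932]
short T [397.13475177 227.70921986] [391 221  13  14 141] model area 173.84704194380902 [ 0.47072276 -0.3428898 ]
mid S [248.27385892 286.5186722 ] [239 279  19  16 241] model area 308.1117278353777 [ 0.62963656 -0.16754286]
mid T [336.03355705 166.46979866] [330 160  13  14 149] model area 180.8061267521698 [ 0.63166557 -0.16736827]
tall S [230.86451613 199.62580645] [223 194  17  12 155] model area 233.54312072647735 [ 0.43089932 -0.12339543]
tall T [319.75316456 240.65822785] [313 234  14  14 158] model area 191.59515185840428 [ 0.43178841 -0.12280434]
S [407.5960452  154.12429379] [393 145  33  20 354]
T [149.818 211.248] [140 198  21  26 500]
```

```bash
ls pics
```

```text
scene0.png
top0.png
ys.png
yt.png
```

View pics/ys.png

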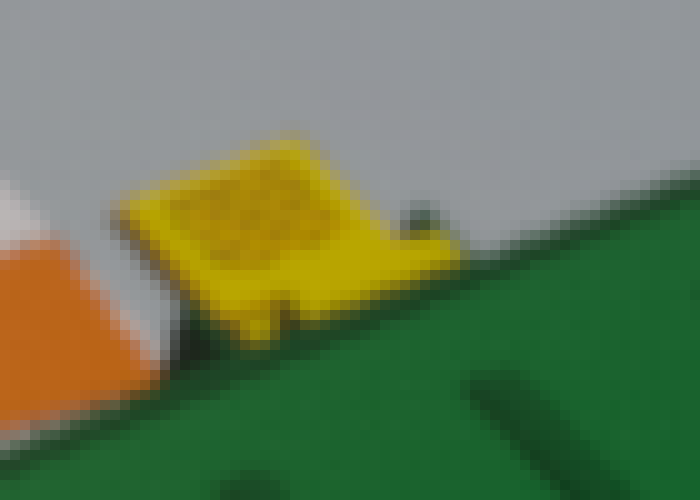

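View pics/yt.png

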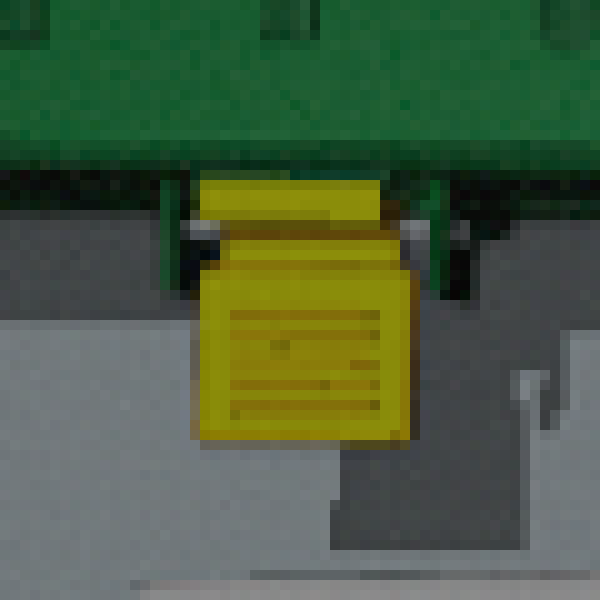

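The buttons agree between the two cameras to about 2 mm. The pad in the top view spans columns 139–161.5 and rows 206.8–224. In the scene view its corners are near (391.5,150.7) and (409,143.7).

```bash
python3 - <<'E'
from h import *
S,T=load('scene0.npz'),load('top0.npz')
for u in ((150.0,214.9),(138.7,223.7),(161.2,223.7),(139.0,206.5),(161,206.5)): print('T',onplane(T,np.array(u),.2))
for u in ((391.2,150.2),(408.8,143.2),(405,152)): print('S',onplane(S,np.array(u),.2))
# lid front edge in top view at .217
for u in ((77.5,195.5),(228,201),(81.,93.),(226,94)): print('lid',onplane(T,np.array(u),.217))
from bench import kinematics,env
print(env.hold_point_z)
E
```

```text
T [0.49056163 0.31489463]
T [0.46746114 0.34340043]
T [0.46846145 0.28534009]
T [0.51170091 0.34402347]
T [0.51263991 0.28714989]
S [0.47002446 0.285493  ]
S [0.46904724 0.33942188]
S [0.49012297 0.31233641]
lid [0.53614033 0.49851492]
lid [0.52834543 0.11338079]
lid [0.80261325 0.5018586 ]
lid [0.80438707 0.12531738]
0.0187
```

```bash
python3 - <<'E'
from h import *
T=load('top0.npz')
cv2.imwrite('pics/crate.png',cv2.resize(T['frame'][80:240,60:260,::-1],None,fx=4,fy=4,interpolation=cv2.INTER_NEAREST))
E
```

```text
(no output)
```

View pics/crate.png

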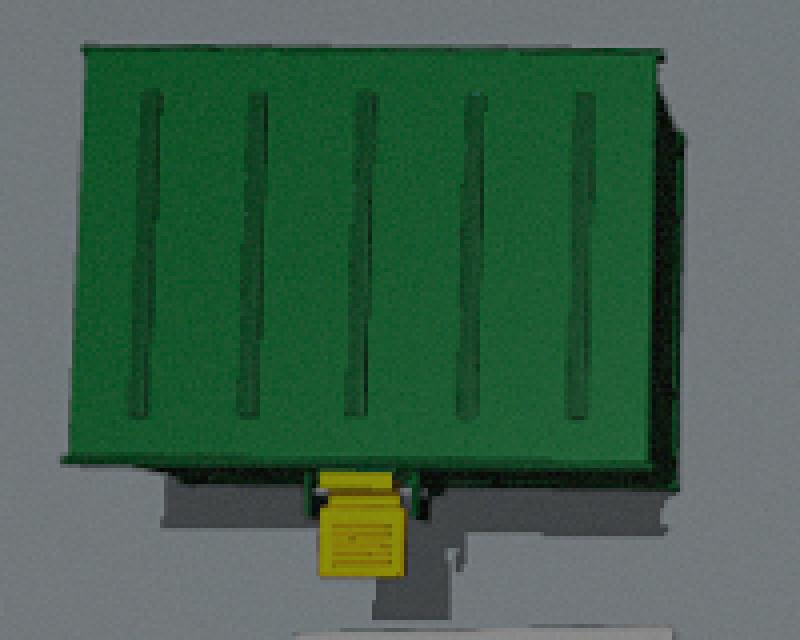

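```bash
cat >> h.py <<'E'
from scipy.spatial.transform import Rotation as R
def quat(yaw,tilt=0.):
    """tool x down; jaw axis z at angle yaw from world y; tilt leans the body toward -x(rotated)"""
    z=np.array([0,1.,0]); x=np.array([np.sin(tilt),0,-np.cos(tilt)]); y=np.cross(z,x)
    return (R.from_euler('z',yaw)*R.from_matrix(np.c_[x,y,z])).as_quat()
BTN={'short':np.array([.4700,-.3427,.117]),'mid':np.array([.6306,-.1675,.155]),'tall':np.array([.4313,-.1231,.193])}
PAD=np.array([.4903,.3140,.200])
E
python3 - <<'E'
from h import *
from bench import env,kinematics,monitor
s=monitor.sense(); print(R.from_quat(s['ee_rot']).as_matrix().round(2))
for n,p in BTN.items():
    az=np.arctan2(p[1],p[0])
    for k in (0,np.pi/2,-np.pi/2,np.pi):
        for dz in (-.006,.05):
            q=kinematics.ik(p+[0,0,dz],quat(az+k)); print(n,round(k,1),dz,None if q is None else np.round(q,2))
for t in (0,.25,.35):
  for k in (0,np.pi):
    q=kinematics.ik(PAD+[-.01,0,-.011],(R.from_quat(quat(0,t))*R.from_euler('x',k)).as_quat()); print('pad',t,k,None if q is None else np.round(q,2))
# wrist-to-TCP length
p=BTN['mid']; az=np.arctan2(p[1],p[0]); d=np.array([np.cos(az),np.sin(az),0])
for L in (.1,.15,.2,.25,.3):
    w=p+[0,0,L]
    print(L,[np.round(kinematics.ik(w+L*(np.sin(t)*d-np.array([0,0,np.cos(t)])),quat(az,t))[:3],3) for t in (0,.3)])
E
```

```text
[[-0.    0.92  0.39]
 [ 0.    0.39 -0.92]
 [-1.    0.   -0.  ]]
short 0 -0.006 [-0.83  0.55  1.47 -0.    1.12 -1.77]
short 0 0.05 [-0.83  0.49  1.41 -0.    1.24 -1.77]
short 1.6 -0.006 None
short 1.6 0.05 None
short -1.6 -0.006 [-0.83  0.55  1.47 -0.    1.12 -0.2 ]
short -1.6 0.05 [-0.83  0.49  1.41 -0.    1.24 -0.2 ]
short 3.1 -0.006 [-0.83  0.55  1.47 -0.    1.12  1.37]
short 3.1 0.05 [-0.83  0.49  1.41 -0.    1.24  1.37]
mid 0 -0.006 [-0.44  0.66  1.18 -0.    1.3  -1.75]
mid 0 0.05 [-0.44  0.62  1.1  -0.    1.42 -1.75]
mid 1.6 -0.006 None
mid 1.6 0.05 None
mid -1.6 -0.006 [-0.44  0.66  1.18 -0.    1.3  -0.18]
mid -1.6 0.05 [-0.44  0.62  1.1  -0.    1.42 -0.18]
mid 3.1 -0.006 [-0.44  0.66  1.18 -0.    1.3   1.39]
mid 3.1 0.05 [-0.44  0.62  1.1  -0.    1.42  1.39]
tall 0 -0.006 [-0.54  0.19  1.78 -0.    1.17 -1.83]
tall 0 0.05 [-0.54  0.13  1.69 -0.    1.32 -1.83]
tall 1.6 -0.006 [-0.54  0.19  1.78 -0.    1.17  2.88]
tall 1.6 0.05 [-0.54  0.13  1.69 -0.    1.32  2.88]
tall -1.6 -0.006 [-0.54  0.19  1.78 -0.    1.17 -0.26]
tall -1.6 0.05 [-0.54  0.13  1.69 -0.    1.32 -0.26]
tall 3.1 -0.006 [-0.54  0.19  1.78 -0.    1.17  1.31]
tall 3.1 0.05 [-0.54  0.13  1.69 -0.    1.32  1.31]
pad 0 0 [ 0.37  0.45  1.41 -0.    1.28 -1.2 ]
pad 0 3.141592653589793 [ 0.37  0.45  1.41 -0.    1.28  1.95]
pad 0.25 0 [ 0.42  0.35  1.58 -0.12  0.98 -1.09]
pad 0.25 3.141592653589793 [ 0.42  0.35  1.58 -0.12  0.98  2.05]
pad 0.35 0 [ 0.44  0.32  1.65 -0.19  0.87 -1.03]
pad 0.35 3.141592653589793 [ 0.44  0.32  1.65 -0.19  0.87  2.11]
0.1 [array([-0.439,  0.656,  1.173]), array([-0.453,  0.561,  1.35 ])]
0.15 [array([-0.439,  0.656,  1.173]), array([-0.448,  0.591,  1.295])]
0.2 [array([-0.439,  0.656,  1.173]), array([-0.443,  0.621,  1.238])]
0.25 [array([-0.439,  0.656,  1.173]), array([-0.439,  0.652,  1.179])]
0.3 [array([-0.439,  0.656,  1.173]), array([-0.435,  0.684,  1.118])]
```

```bash
cat >> h.py <<'E'
def press(n,depth=.0055,first=False):
    from bench import env,monitor
    p=BTN[n]; q=quat(np.arctan2(p[1],p[0])-np.pi/2)
    env.reach(p+[0,0,.09],q); env.movel(p+[0,0,.012],velocity=.12)
    env.hold(.2); s=monitor.sense(); f0=np.array(s['contact_force']); print(n,'pre',s['clock'],np.round(s['position']-p,4),f0.round(2))
    g=env.movel(p-[0,0,depth],velocity=.02,guard=7)
    for _ in range(2):
        env.hold(.15); s=monitor.sense(); print(' press',g,s['clock'],np.round(s['position']-p,4),(np.array(s['contact_force'])-f0).round(2))
    return f0
E
python3 - <<'E'
from h import *
from bench import env,monitor,eyes
env.close_gripper(); print(monitor.sense()['finger_gap'],monitor.sense()['clock'])
press('short')
f=eyes.grab_frame('scene'); cv2.imwrite('pics/s1.png',cv2.resize(f['frame'][...,::-1],(800,600)))
E
```

```text
-0.0004622475624239235 0.8667
short pre 3.0167 [ 0.0002 -0.0002  0.0127] [-0.42  0.63 -0.76]
 press False 4.1917 [-0.      0.     -0.0054] [-0.82  0.37  4.93]
 press False 4.3417 [ 0.      0.     -0.0054] [-1.39  0.01  4.72]
```

View pics/s1.png

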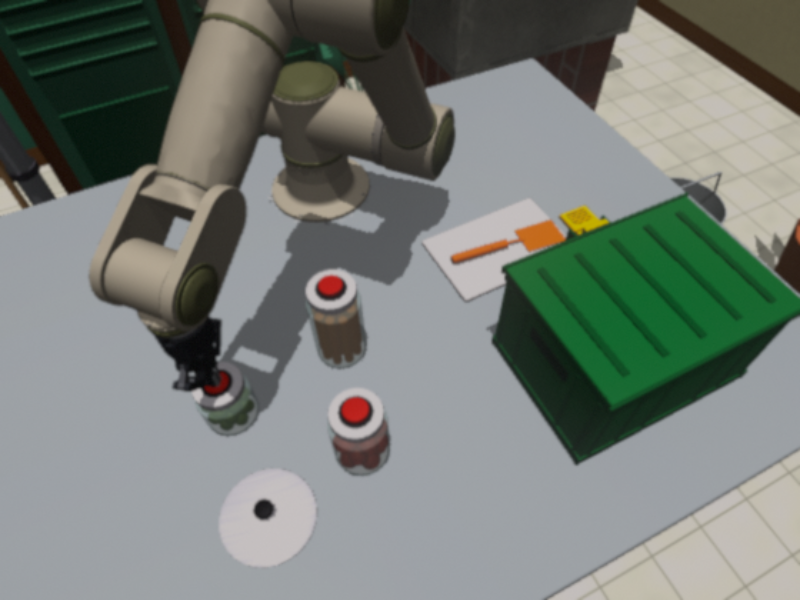

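The fingers, near (205,378) in this 800-px picture, are on the short jar's red button at (217,384). The force of about 4.8 N fits a press of roughly 6 mm. A quick zoom will check the centring.

```bash
python3 - <<'E'
from h import *
from bench import env,monitor,eyes
f=eyes.grab_frame('scene'); im=f['frame'][...,::-1].copy()
u=proj(f,monitor.sense()['position'])[0]; print(u)
c=im[215:310,100:200]; c=cv2.resize(c,None,fx=6,fy=6,interpolation=cv2.INTER_CUBIC)
cv2.drawMarker(c,tuple(int(v) for v in ((u-[100,215]+.5)*6)),(255,0,0),0,20,2)
cv2.imwrite('pics/z1.png',cv2.convertScaleAbs(c,alpha=1.6))
E
```

```text
[150.48513836 266.91123782]
```

View pics/z1.png

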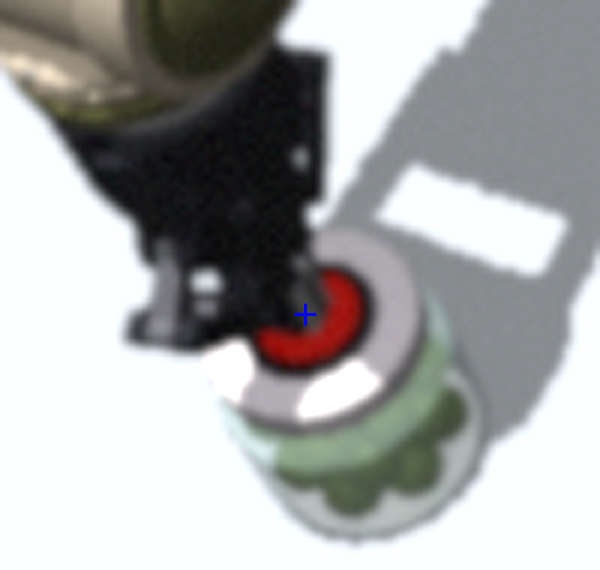

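The TCP marker (150.5,267) sits in the middle of the button. Next: lift, press the middle jar's button, then the tallest.

```bash
python3 - <<'E'
from h import *
from bench import env,monitor,eyes
def up(n): 
    p=BTN[n]; env.movel(p+[0,0,.03],velocity=.06); env.movel(p+[0,0,.13],velocity=.15)
up('short')
press('mid'); 
f=eyes.grab_frame('scene'); cv2.imwrite('pics/s2.png',f['frame'][...,::-1])
up('mid')
f=eyes.grab_frame('top'); 
for b in blobs(f,'red'): print(b[0].round(1),b[1])
f=eyes.grab_frame('scene'); cv2.imwrite('pics/s3.png',f['frame'][...,::-1])
print(monitor.sense()['clock'])
E
python3 -c "
import cv2,numpy as np
cv2.imwrite('pics/s23.png',np.hstack([cv2.resize(cv2.imread('pics/s%d.png'%i)[130:390,90:350],None,fx=1.53,fy=1.53) for i in (2,3)]))"
```

```text
mid pre 7.9417 [ 0.0002 -0.0001  0.0128] [ 0.01 -0.08 -0.56]
 press False 9.1167 [ 0.     -0.     -0.0053] [-1.2   0.97  5.13]
 press False 9.2667 [ 0.      0.     -0.0054] [-2.96  1.11  5.06]
[397.1 227.8] [391 221  13  14 140]
10.975
```

View pics/s23.png

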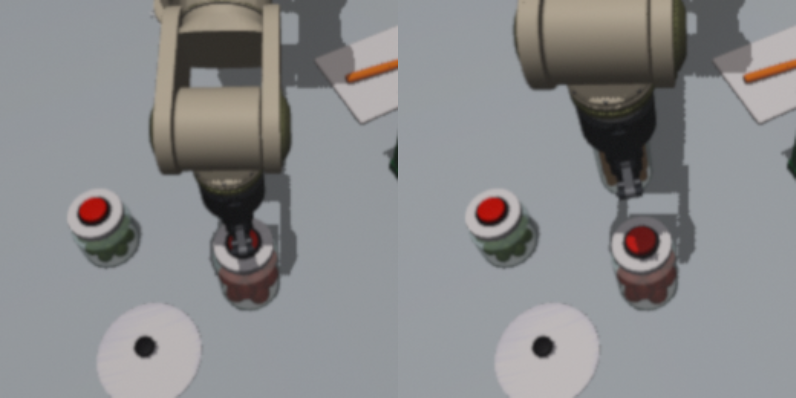

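On the left, the fingertip is centred on the middle jar's button. On the right, that button is back up and the jar is standing. The short jar hasn't moved: (397.1,227.8) in the top view. Tallest next.

```bash
python3 - <<'E'
from h import *
from bench import env,monitor,eyes
press('tall')
f=eyes.grab_frame('scene'); cv2.imwrite('pics/s4.png',f['frame'][...,::-1])
p=BTN['tall']; env.movel(p+[0,0,.03],velocity=.06); env.movel(p+[0,0,.13],velocity=.15)
q=quat(0,.25); c=PAD+[-.002,0,0]
env.reach(c+[0,0,.1],q)
f=eyes.grab_frame('scene'); cv2.imwrite('pics/s5.png',f['frame'][...,::-1])
for b in blobs(f,'red'): print(b[0].round(1),b[1])
s=monitor.sense(); print(s['clock'],np.round(s['position']-PAD,4))
E
python3 -c "
import cv2,numpy as np
cv2.imwrite('pics/s45.png',np.hstack([cv2.resize(cv2.imread('pics/s%d.png'%i),(400,300)) for i in (4,5)]))"
```

```text
tall pre 12.8083 [ 0.0003 -0.0001  0.0126] [ 0.34 -0.34  0.32]
 press False 13.9833 [-0.     -0.     -0.0054] [-1.96  2.05  3.32]
 press False 14.1333 [ 0.      0.     -0.0055] [-1.34  0.94  3.42]
[230.8 199.6] [223 194  17  12 152]
[150.3 266.5] [142 260  17  14 188]
[248.3 286.5] [239 279  19  16 239]
17.4083 [-0.0015 -0.001   0.1   ]
```

View pics/s45.png

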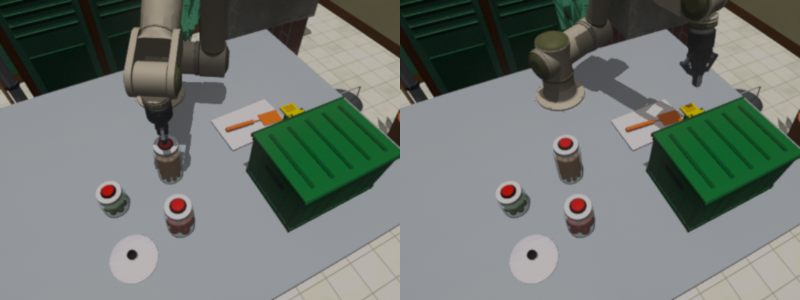

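All three jars are exactly where they started in the scene view. The tall jar's press read only 3.4 N, against about 5 N on the others. A second press does no harm and there is time, so I'll repeat it slightly deeper before the catch.

```bash
python3 - <<'E'
from h import *
from bench import env,monitor,eyes
p=BTN['tall']
env.reach(p+[0,0,.13],quat(np.arctan2(p[1],p[0])-np.pi/2))
press('tall',depth=.007)
env.movel(p+[0,0,.03],velocity=.06); env.movel(p+[0,0,.13],velocity=.15)
q=quat(0,.25); c=PAD+[-.002,0,0]
env.reach(c+[0,0,.1],q); env.movel(c+[0,0,.015],velocity=.1)
f=eyes.grab_frame('scene'); cv2.imwrite('pics/s6.png',cv2.resize(f['frame'][60:210,340:540,::-1],None,fx=4,fy=4))
for b in blobs(f,'red'): print(b[0].round(1),b[1])
s=monitor.sense(); print(s['clock'],np.round(s['position']-PAD,4),np.round(s['contact_force'],2))
E
```

```text
tall pre 20.3083 [ 0.0003 -0.0001  0.0126] [ 0.92  0.02 -0.44]
 press False 21.5583 [ 0.     -0.     -0.0069] [-2.91  1.22  5.2 ]
 press False 21.7083 [ 0.    -0.    -0.007] [-2.34  0.93  5.19]
[230.8 199.5] [223 194  16  12 150]
[150.3 266.5] [142 260  17  14 189]
[248.2 286.6] [239 279  19  16 241]
25.9583 [-0.0017  0.0001  0.0158] [ 0.25 -0.75 -0.38]
```

View pics/s6.png

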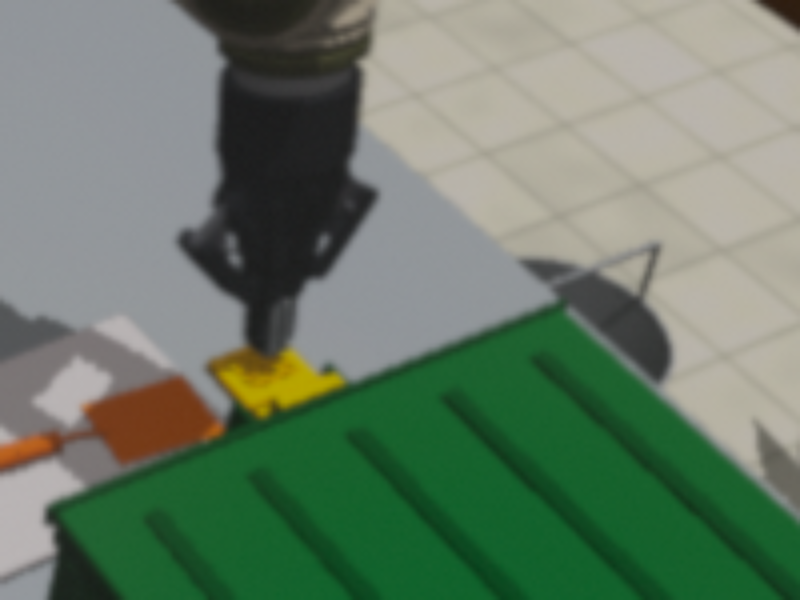

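The repeat press read 5.2 N, so it was clearly in. The shut fingers now hang centred over the yellow pad, at about (265,375) in this crop, clear of the crate and spatula. Pressing the catch.

```bash
python3 - <<'E'
from h import *
from bench import env,monitor,eyes
c=PAD+[-.002,0,0]
f0=np.array(monitor.sense()['contact_force'])
g=env.movel(c-[0,0,.010],velocity=.03,guard=12)
env.hold(.2); s=monitor.sense(); print(g,s['clock'],np.round(s['position']-PAD,4),(np.array(s['contact_force'])-f0).round(2))
env.hold(.5)
f=eyes.grab_frame('scene'); cv2.imwrite('pics/s7.png',cv2.resize(f['frame'][60:210,340:540,::-1],None,fx=4,fy=4))
E
```

```text
False 27.1417 [-0.0024  0.0001 -0.0097] [-7.75 -0.28  7.58]
```

View pics/s7.png

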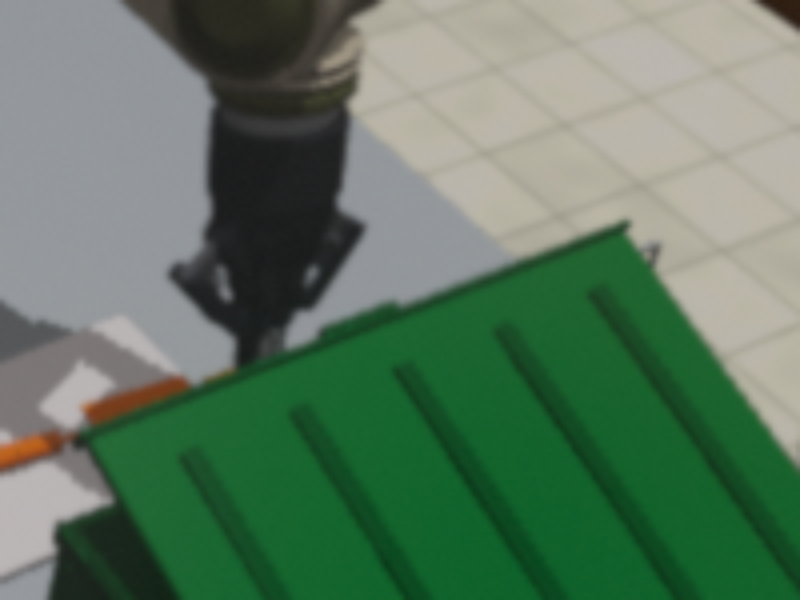

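The lid has sprung up; its front edge runs from (80,435) to (630,225) in this crop, and the gripper is in front of it. I'll back off up and toward the robot.

```bash
python3 - <<'E'
from h import *
from bench import env,monitor,eyes
env.movel(PAD+[-.008,0,.02],velocity=.06)
env.movel(PAD+[-.11,-.05,.15],velocity=.15)
env.reach([.30,.05,.40],quat(0))
env.hold(.5)
s=monitor.sense(); print(s['clock'],np.round(s['position'],3),np.round(s['contact_force'],2))
for n in('scene','top'):
    f=eyes.grab_frame(n); cv2.imwrite(f'pics/{n}9.png',f['frame'][...,::-1]); np.savez(f'{n}9.npz',**f)
    for b in blobs(f,'red')+blobs(f,'yellow'): print(n,b[0].round(1),b[1])
# lid_front predicted pixels: wall x = pad+.055, lid edge
S=load('scene9.npz')
print(proj(S,[[.538,.314,.217],[.548,.314,.289]]))
E
```

```text
31.075 [0.3  0.05 0.4 ] [-0.16 -0.12 -0.06]
scene [230.8 199.6] [223 194  16  12 151]
scene [150.3 266.5] [142 260  17  14 188]
scene [248.3 286.5] [239 279  19  16 239]
scene [401.6 148.8] [393 145  19   9  77]
top [336.  166.4] [330 160  13  14 148]
top [397.2 227.8] [391 221  13  14 140]
top [319.8 240.7] [313 234  14  14 157]
top [149.9 211.4] [140 198  21  26 494]
[[419.40032096 159.63775767]
 [430.69368666 139.73006176]]
```

View pics/scene9.png

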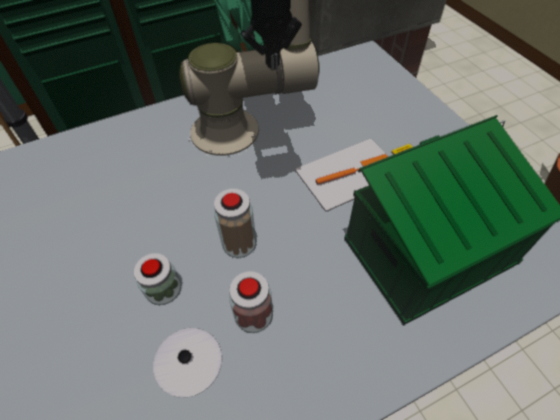

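View pics/top9.png

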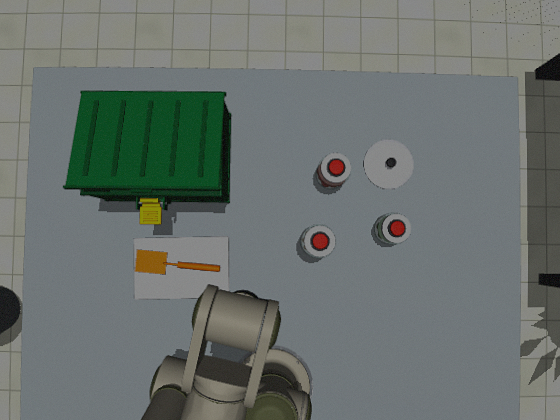

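Everything is in order. The lid's front edge passes (431,143) in the scene view, against a prediction of (431,140) for 289 mm. Buttons and catch are back at their starting pixels, and the arm is clear.

```bash
python3 -c "
from bench import job,monitor
print(monitor.sense()['clock']); print(job.hand_in())"
```

```text
31.175
the job is handed in; nothing more can be done
None
```

I pressed the vent buttons in the order short, middle, tall with the shut fingertips. Then I pressed the yellow catch, backed the arm clear and handed the job in at 31 s; it gave no verdict.

- **Vent presses:** the short jar read about 4.8 N and the middle about 5.1 N, both at roughly 5.5 mm deep. The tall jar's first press read only 3.4 N, lower than the others at the same depth. I repeated it at 7 mm and got 5.2 N.
- **Catch:** the press changed the tool force by about 7.6 N vertically and 7.8 N toward the robot, about 11 N together and under the 25 N limit.
- **Crate lid:** its front edge is at about pixel (431,143) in the scene view. The prediction for fully open (289 mm) was (431,140), so that agrees to about 3 pixels.
- **Everything else:** all three buttons and the catch are back within about 0.2 pixel of where they started in the top view. By eye, the board, spatula and pot lid had not moved. The wrist force with the arm clear was about 0.2 N.

No check failed. The only reading out of line was the tall jar's first press.

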